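Fit a battery pack into a rugged tablet

TASK

With the scraper block, push the three loose metal bits off the back of the tablet into the catch tray at its end, never touching them with the gripper or a pack, and stand the scraper upright on the bench mat again. Then put the battery pack that fits into the tablet's bay and press it down until it is flush, and after that slide the lock fully shut over it. Leave the other pack, the bottle, the tin and the screwdriver where they are.

Things in the scene. Friction and masses are not known exactly. Their poses are not given: they have to be found in the camera images.
- tablet: Rugged tablet, dark grey, fixed face down on the 2 mm thick teal mat; 130 (x) x 230 (y) x 28 (z). Origin: centre of its underside, z up, y along its length. Its flat back is the top, at z = 28. Along y: lock from -111 to -64 (when open), battery bay from -58 to 23, bare back with the loose bits from 23 to 115, then the catch tray to 170. All its own frame, in mm.
- bay (a point): Centre of the battery bay's mouth, level with the tablet's back; axes as the tablet's. The bay is 50 (x) x 81 (y) and 16.5 deep. A slanted brass leaf spring in its +y end wall pushes the pack towards -y, so the last few millimetres take about 6 to 15 N of pressing; once pressed down the pack stays.
- tray (a point): Centre of the floor of the open aluminium catch tray fixed to the tablet's +y end; axes as the tablet's. Inside 118 (x) x 51 (y); its floor lies 24 below the tablet's back, its walls rise 16 from the floor and it has no wall at the tablet's side.
- lock (a joint): Travel of the steel sliding lock (m) along the tablet's +y: 0 = open, 0.022 = fully shut, its plate then covering 15 mm of the bay's -y end. It stays where it is left (friction 1.5 N). The plate is 30 wide and runs 2 above the back, over a flush pack; a proud pack blocks it.
- lock_knob (a point): Middle of the top of the lock's knob, a steel ridge 28 (tablet x) x 12 (tablet y) x 18 high, its top 23 above the tablet's back; it moves with the lock.
- pack: The battery pack that fits: grey block 46 (x) x 76 (y) x 16 (z), 0.09 kg, lying on the mat. Either way round fits. Origin: centre of its underside.
- scraper: White plastic scraper block, standing on the mat: foot 80 (x) x 26 (y) x 14 (z), on it a handle 44 (x) x 22 (y) up to z = 52. 0.12 kg. Origin: centre of its underside.
- chip0: Loose steel bit 16 x 10 x 5 lying on the tablet's back. Origin: centre of its underside.
- chip1: Loose steel bit 13 x 13 x 6 lying on the tablet's back. Origin: centre of its underside.
- chip2: Loose steel bit 19 x 9 x 5 lying on the tablet's back. Origin: centre of its underside.
- odd_pack: Bystander: a wider, thinner battery pack of another device, 64 (x) x 92 (y) x 10 (z), on the mat; it does not fit. Origin: centre of its underside.
- bottle: Bystander: clear bottle with a white cap, 34 across, 85 tall. Origin: centre of its underside.
- tin: Bystander: closed aluminium tin, 60 across, 45 tall. Origin: centre of its underside.
- screwdriver: Bystander: screwdriver 150 long, lying along its x. Origin: centre of its underside.
Mind the look-alikes: they are no part of the job. Leave any blue, purple or yellow look-alike of the pack alone.

How it is judged:
By the outcome, as a careful person would: the job done as asked, in the order asked, and still so for the second after the job is handed in, with the robot touching nothing.
It also fails if it takes over 72 s, if anything falls off the work surface, if the arm or the gripper's body presses on something with over 40 N, if the wrist force passes 120 N, or if a joint passes its speed limit or range.

ROBOT

A 6-joint arm with a two-finger parallel gripper is mounted at the origin on the work surface. World frame = base frame: x ahead of the robot, y to its left, z up, the work surface at z = 0. Lengths are in mm, angles in degrees, forces in N, time in s.
With the tool pointing down it reaches from about 350 to 850 mm from the base axis. Payload 8.1 kg.
Tool frame: the origin (TCP) lies at the very end of the fingers, on their centre line; the grasp point (between the pads) lies 19 mm behind it (r.grip_depth is the distance from the TCP to the grasp point, in mm); y points along the fingers, z is the direction in which the jaws open and shut, and the axes are right-handed (so a half turn about y gives the same grasp; the last joint's range is limited). The gripper opens to 85 mm and grips with 20 to 120 N. Pads are 22 mm wide; open, the fingers measure 114 mm over their backs; the gripper's body (76 mm by 85 mm) begins 54 mm behind the grasp point. The pads swing forward as they close: fully open they stand 13 mm farther back than shut.
Start: joints at [63.06, 7.471, 85.268, -0, 87.261, -4.893], TCP at [225.204, 556.137, 231.292] pointing down, gripper open.
Joint ranges: [-169.43, 169.43], [-51.17, 129.36], [1.28, 143.12], [-76.62, 256.62], [0, 156.53], [-152.29, 152.29]. Speed limits (degrees/s): [136.94, 136.94, 159.86, 180, 180, 180].

INTERFACE

Orientations are given as [roll, pitch, yaw] about the fixed x, y, z axes, in that order (R = Rz(yaw) Ry(pitch) Rx(roll)).
In Python, from bench import readout, eyes, r gives the robot as it stands. The module is installed in compiled form; this text tells all that it offers.
- The arm moves only by the tool move_arm, never from a script. Its argument "motion" is text: rows parted by semicolons, each of 6 numbers parted by spaces: the shift along the world's x, y, z in cm, then the turn, a rotation vector about the world's x, y, z in degrees. A call has 1 to 10 rows; each row is the pose to reach, as a shift and turn from the pose commanded when the call began; what a row does not reach only later rows make up. A row lasts 1/12 s, in which the tool goes at most 41.7 mm and 7.16 degrees, less where a joint would pass 70% of its speed; a pose out of reach is approached as far as the arm can. A call with a gripper value outside its range is refused whole. "fingers" is the finger opening in cm, from 0 to 8.54, set as the call begins (left out, the last holds). The fingers move at their own pace and stop on an object; "squeeze" is the grip in N (left out, the last holds). Time passes only in rows, so rows that repeat a pose let the fingers close. It gives the time, the measured TCP pose, the force and the opening at its end, in the units of the state.
- readout.sense(): the state, without advancing time (a new reading comes with each control period).
- eyes.snapshot(name): name is "side" or "top" or "wrist"; returns a dict with "image" (400x640x3 uint8, blue, green, red), "fx", "fy", "cx", "cy" (pixels), "dist_coeffs" ([k1, k2, p1, p2, k3] as OpenCV has them; the pictures are not rectified), "world_to_cam" (4x4, takes a point from world to camera coordinates). Camera axes: x right, y down, z forward; pixel columns grow to the right and rows downward; lengths in mm; the calibration is good to about 2 mm. A picture is of the moment at which its call begins. There is no depth.
- r.hand_in(): hands the job in, once; it reports no verdict.
The state is a dict: "time": time; "joint_pos": joint angles; "qd": joint speeds; "joint_efforts": joint torques, N m; "tool_pos": TCP position; "tcp_rot": TCP orientation; "ft_force": force on the tool from outside, world axes, zero at the start; "wrist_torque": the same for the moment, N m; "finger_gap": finger opening in mm.
Only numpy, scipy, OpenCV 4.12 (cv2) and the standard library are available. Lean on these libraries where they do the work, as an engineer would, in place of code of your own. Each camera call takes 0.05 s, during which the arm holds its last target. There are 200 camera calls.

## Working session

There is one attempt and no reset: what is moved stays moved. The work goes in short steps, Python scripts to look and compute and a tool call to move; the robot and the scene stay as the last step left them, time stands still between calls to the robot, and variables do not carry over. Pictures are saved under pics/ and viewed, about 8 in all and at most 12, crops included, and the job is handed in when it is done.

Besides the shell and the picture viewer there is one more tool, called by a JSON object that holds its "method" and its "body". move_arm: Moves the arm, as the interface text tells. Its arguments: {"type":"object","properties":{"motion":{"type":"string"},"fingers":{"type":"number"},"squeeze":{"type":"number"}},"required":["motion"]}

```bash
mkdir -p pics; cat > h.py <<'E'
import numpy as np, cv2
from bench import readout, eyes, r
def snap(n,f=None):
    s=eyes.snapshot(n)
    if f: cv2.imwrite('pics/'+f,s['image'])
    np.save('/tmp/%s.npy'%n,s,allow_pickle=True); return s
def load(n): return np.load('/tmp/%s.npy'%n,allow_pickle=True).item()
def K(s): return np.array([[s['fx'],0,s['cx']],[0,s['fy'],s['cy']],[0,0,1.]])
def ray(s,p):
    u=cv2.undistortPoints(np.array(p,float).reshape(-1,1,2),K(s),np.array(s['dist_coeffs'],float)).reshape(-1,2)
    T=np.array(s['world_to_cam']);R,t=T[:3,:3],T[:3,3]
    return -R.T@t,(np.c_[u,np.ones(len(u))]@R)
def plane(s,p,z):
    c,d=ray(s,p); return c+d*((z-c[2])/d[:,2])[:,None]
def tri(s1,p1,s2,p2):
    c1,d1=ray(s1,p1);c2,d2=ray(s2,p2);o=[]
    for a,b in zip(d1,d2):
        k=np.linalg.lstsq(np.c_[a,-b],c2-c1,rcond=None)[0]; x,y=c1+a*k[0],c2+b*k[1]
        o.append(np.r_[(x+y)/2,np.linalg.norm(x-y)])
    return np.array(o)
def proj(s,X):
    T=np.array(s['world_to_cam']); return cv2.projectPoints(np.array(X,float).reshape(-1,1,3),cv2.Rodrigues(T[:3,:3])[0],T[:3,3],K(s),np.array(s['dist_coeffs'],float))[0].reshape(-1,2)
E
python3 - <<'E'
from h import *
print(readout.sense())
a=snap('top','top.png');b=snap('side','side.png');c=snap('wrist','wrist.png')
for s in(a,b,c): print(s['fx'],np.round(s['world_to_cam'],3).tolist())
E
```

```text
{'time': 0.0, 'joint_pos': array([ 6.30589652e+01,  7.51387055e+00,  8.53290428e+01, -8.17214523e-04,
        8.72611984e+01, -4.89368680e+00]), 'qd': array([-0.00242592, -0.00460347, -0.02714635, -0.00519834,  0.06429031,
       -0.00886664]), 'joint_efforts': array([-1.27840744e-03, -5.69392884e+01, -5.00556529e+01, -4.00438466e-04,
        1.47504627e-02, -6.53979578e-05]), 'tool_pos': array([224.96675399, 555.64222306, 230.2595947 ]), 'tcp_rot': array([-9.01038019e+01,  8.06823737e-03, -2.20473155e+01]), 'ft_force': array([ 0.51825802,  0.62691229, -0.10041477]), 'wrist_torque': array([ 0.02409203, -0.00229333, -0.04278065]), 'finger_gap': 85.27931777186387}
452.27119592130884 [[0.022, -1.0, -0.01, -92.168], [-0.995, -0.021, -0.1, 502.16], [0.099, 0.012, -0.995, 1472.664], [0.0, 0.0, 0.0, 1.0]]
403.3899963295293 [[-0.994, -0.113, 0.008, 490.553], [-0.089, 0.743, -0.664, 170.759], [0.069, -0.66, -0.748, 1009.101], [0.0, 0.0, 0.0, 1.0]]
335.99163504307757 [[0.375, 0.927, -0.002, -599.057], [0.881, -0.355, 0.313, -42.105], [0.29, -0.119, -0.95, 380.452], [0.0, 0.0, 0.0, 1.0]]
```

View pics/top.png

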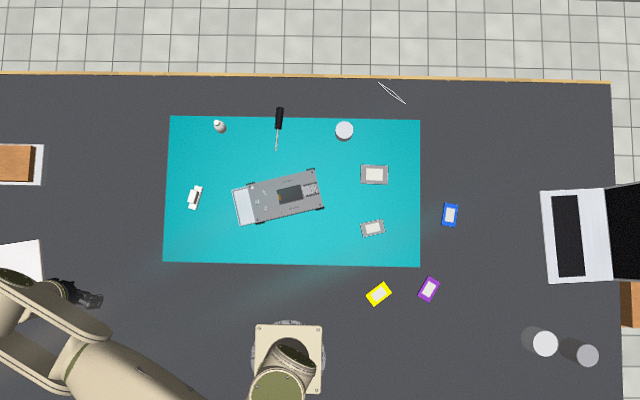

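View pics/side.png

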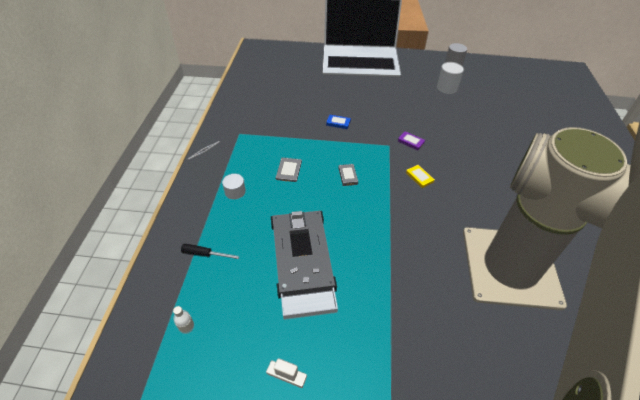

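Top view: tablet at (280,196) with its tray at the left end, scraper at (195,197). Pack candidates are the grey ones at (374,174), larger, and (372,228), smaller, plus the blue, purple and yellow look-alikes. The smaller grey one at (372,228) fits 46x76. I'll measure and confirm it in a crop.

```bash
python3 - <<'E'
from h import *
a=load('top');b=load('side')
def blobs(s,z,lo):
    hsv=cv2.cvtColor(s['image'],cv2.COLOR_BGR2HSV)
    teal=cv2.inRange(hsv,(80,120,60),(100,255,255))
    n=cv2.bitwise_not(teal)
    cs,hier=cv2.findContours(teal,cv2.RETR_CCOMP,cv2.CHAIN_APPROX_NONE)
    for c,hh in zip(cs,hier[0]):
        if hh[3]>=0 and cv2.contourArea(c)>lo:
            w=plane(s,c.reshape(-1,2),z)[:,:2].astype(np.float32)
            R=cv2.minAreaRect(w); print(np.round(c.reshape(-1,2).mean(0)),'->',np.round(R[0],1),np.round(R[1],1),round(R[2],1), np.round(cv2.boxPoints(R)).tolist())
print('top z18');blobs(a,18,60)
print('side z18');blobs(b,18,60)
cv2.imwrite('pics/crop1.png',np.vstack([cv2.resize(a['image'][150:250,180:400],(792,360),interpolation=cv2.INTER_CUBIC)]))
E
```

```text
top z18
[372. 228.] -> [ 431.6 -269.8] [54.  82.8] 14.4 [[395.0, -236.0], [416.0, -317.0], [468.0, -303.0], [447.0, -223.0]]
[194. 197.] -> [521.1 327.7] [45.2 89.1] 75.5 [[472.0, 317.0], [559.0, 295.0], [570.0, 338.0], [484.0, 361.0]]
[277. 198.] -> [524.2  49.8] [145.5 294. ] 14.7 [[417.0, 174.0], [491.0, -111.0], [632.0, -74.0], [557.0, 210.0]]
[374. 174.] -> [ 610.6 -272.8] [98.3 72.2] 88.5 [[573.0, -321.0], [645.0, -323.0], [648.0, -225.0], [576.0, -223.0]]
[344. 131.] -> [ 756.3 -170.5] [70.4 72.7] 45.5 [[706.0, -170.0], [758.0, -221.0], [807.0, -171.0], [755.0, -120.0]]
[219. 126.] -> [766.5 253.4] [57.1 40.9] 46.3 [[732.0, 247.0], [762.0, 219.0], [801.0, 260.0], [771.0, 288.0]]
side z18
[287. 372.] -> [518.3 322.4] [42.8 86.6] 75.3 [[471.0, 313.0], [555.0, 291.0], [566.0, 332.0], [482.0, 354.0]]
[303. 265.] -> [523.6  44.7] [143.6 314.2] 14.8 [[414.0, 178.0], [494.0, -126.0], [633.0, -89.0], [553.0, 215.0]]
[233. 186.] -> [ 757.1 -177. ] [ 67.8 108.9] 18.3 [[708.0, -136.0], [742.0, -239.0], [806.0, -218.0], [772.0, -115.0]]
[348. 174.] -> [ 430.  -263.9] [53.6 96.1] 14.2 [[392.0, -224.0], [416.0, -317.0], [468.0, -304.0], [444.0, -211.0]]
[288. 169.] -> [ 608.5 -264.7] [106.1  70.2] 88.9 [[572.0, -317.0], [643.0, -318.0], [645.0, -212.0], [574.0, -211.0]]
```

View pics/crop1.png

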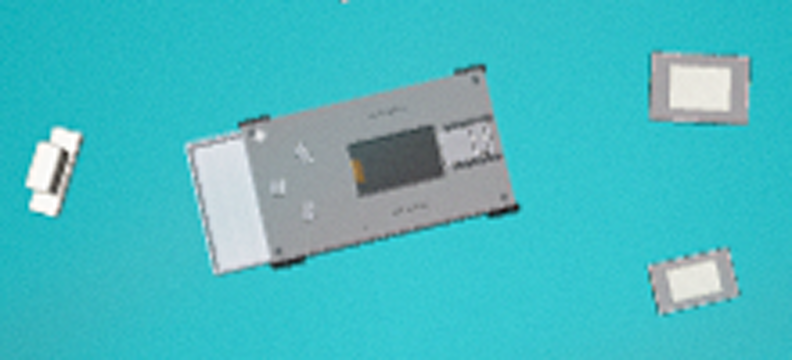

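Crop: the pack's smaller grey at (693,282), tablet with three bits at (303,152), (278,187) and (308,211), dark bay at (397,160), lock at (470,142). The pack fits by size: 54x83 mm raw, against 72x98 mm for the odd one. I'll move above the scraper to look from close by.

{"method": "move_arm", "body": {"motion": "29.4 -23 0 0 0 -71;29.4 -23 0 0 0 -71;29.4 -23 0 0 0 -71;29.4 -23 0 0 0 -71;29.4 -23 0 0 0 -71;29.4 -23 0 0 0 -71;29.4 -23 0 0 0 -71;29.4 -23 0 0 0 -71;29.4 -23 0 0 0 -71;29.4 -23 0 0 0 -71"}}

```text
time: 0.98
tool_pos: [524.1, 320.6, 230.7]
tcp_rot: [-89.9, -0.1, -93.7]
ft_force: [0.6, 0.3, -0.2]
finger_gap: 85.5
```

{"method": "move_arm", "body": {"motion": "0 0 0 0 0 -11;0 0 0 0 0 -11;0 0 0 0 0 -11;0 0 0 0 0 -11"}}

```text
time: 1.32
tool_pos: [519.1, 326.0, 230.9]
tcp_rot: [-90.0, -0.0, -103.9]
ft_force: [0.1, 0.8, -0.4]
finger_gap: 85.6
```

```bash
python3 - <<'E'
from h import *
s=readout.sense(); print(s['tool_pos'],s['tcp_rot'],s['ft_force'])
snap('wrist','w1.png')
E
```

```text
[519.05966028 326.02955477 230.91668658] [-9.00282540e+01 -2.29792767e-02 -1.03907074e+02] [ 0.11110809  0.79635374 -0.40949043]
```

View pics/w1.png

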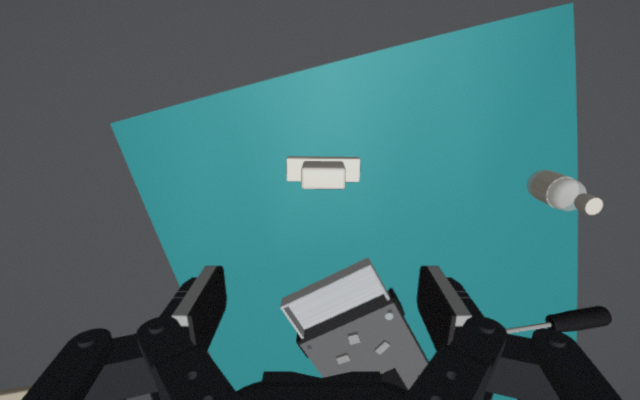

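The wrist view shows the scraper at (323,172) lined up with the image, its handle top over (302–345,167–188), the tray at (335,298), and the three bits at (354,339), (343,358), (383,348).

```bash
python3 - <<'E'
from h import *
w=load('wrist');a=load('top')
def hull(s,roi,thr):
    x0,y0,x1,y1=roi; im=s['image'][y0:y1,x0:x1]; hsv=cv2.cvtColor(im,cv2.COLOR_BGR2HSV)
    m=((hsv[...,1]<60)&(hsv[...,2]>thr)).astype(np.uint8)
    c=max(cv2.findContours(m,0,cv2.CHAIN_APPROX_NONE)[0],key=cv2.contourArea).reshape(-1,2)+[x0,y0]; return c
c=hull(w,(270,130,380,215),110)
print('wrist bbox',c.min(0),c.max(0))
t=plane(w,[[287,157],[360,157]],16); print('foot top back edge z16',t.round(1).tolist())
h=plane(w,[[302,167],[345,167],[345,188],[302,188]],54); print('handle z54',h.round(1).tolist(),h.mean(0))
f=plane(w,[[287,182],[360,182]],2); print('foot front bottom',f.round(1).tolist())
print('centre foot',(t.mean(0)+f.mean(0))/2)
e=h[1]-h[0];print('yaw x',np.degrees(np.arctan2(e[1],e[0])))
ca=hull(a,(175,175,215,225),120);print('top bbox',ca.min(0),ca.max(0)); 
crop=a['image'][180:216,180:210]; print(cv2.imwrite('pics/x.png',crop))
# triangulate foot corner extremes: topmost & bottommost in top image
p=[ca[ca[:,1].argmin()],ca[ca[:,1].argmax()]];print(p, plane(a,p,16).round(1).tolist())
# handle centroid in top: from crop1 (44,167)/3.6+(180,150)
pt=[[180+44/3.6,150+167/3.6]]; pw=[[323.5,177.5]]
print('handle tri',tri(a,pt,w,pw).round(1))
# tablet corner/chips via wrist at z 30 / 35
print('chips z33',plane(w,[[354,339],[343,358],[383,348]],33).round(1).tolist())
print('chips top',plane(a,np.array([[303,152],[278,187],[308,211]])/3.6+[180,150],33).round(1).tolist())
E
```

```text
wrist bbox [286 156] [360 188]
foot top back edge z16 [[487.2, 347.6, 16.0], [563.4, 328.8, 16.0]]
handle z54 [[504.2, 340.6, 54.0], [544.7, 330.7, 54.0], [540.1, 310.0, 54.0], [498.8, 320.2, 54.0]] [521.9588521  325.37762011  54.        ]
foot front bottom [[477.4, 317.6, 2.0], [558.5, 297.6, 2.0]]
centre foot [521.63841355 322.92314145   9.        ]
yaw x -13.856084753589016
top bbox [187 185] [202 209]
True
[array([196, 185]), array([193, 209])] [[561.1, 322.3, 16.0], [480.0, 328.5, 16.0]]
handle tri [[520.3 324.   46.4   2.7]]
chips z33 [[508.7, 110.8, 33.0], [488.9, 84.9, 33.0], [541.3, 88.1, 33.0]]
chips top [[539.3, 89.8, 33.0], [506.5, 111.6, 33.0], [485.0, 83.3, 33.0]]
```

{"method": "move_arm", "body": {"motion": "0.2 -0.2 -4 0 0 0;0.2 -0.2 -8 0 0 0;0.2 -0.2 -12 0 0 0;0.2 -0.2 -16 0 0 0;0.2 -0.2 -19 0 0 0;0.2 -0.2 -21 0 0 0;0.2 -0.2 -21 0 0 0;0.2 -0.2 -21 0 0 0;0.2 -0.2 -21 0 0 0"}}

```text
time: 2.12
tool_pos: [522.3, 324.9, 23.2]
tcp_rot: [-89.9, 0.1, -104.0]
ft_force: [0.5, 0.7, 0.6]
finger_gap: 85.4
```

{"method": "move_arm", "body": {"motion": "0 0 0 0 0 0;0 0 0 0 0 0;0 0 0 0 0 0;0 0 0 0 0 0;0 0 0 0 0 0;0 0 0 0 0 0;0 0 0 0 0 0;0 0 0 0 0 0", "fingers": 3.5, "squeeze": 50}}

```text
time: 2.78
tool_pos: [522.3, 324.7, 23.0]
tcp_rot: [-89.9, 0.1, -104.0]
ft_force: [-1.1, -0.6, 7.2]
finger_gap: 43.0
```

{"method": "move_arm", "body": {"motion": "0 0 4 0 0 0;0 0 8 0 0 0;0 -3 12 0 0 7;0 -7 12 0 0 14;0 -11 12 0 0 21;0 -15 12 0 0 28.7;0 -19 12 0 0 28.7;0 -23 12 0 0 28.7;-0.1 -27.1 12 0 0 28.7;-0.1 -27.1 12 0 0 28.7"}}

```text
time: 3.62
tool_pos: [519.9, 46.7, 141.4]
tcp_rot: [-90.0, -0.2, -75.6]
ft_force: [0.3, 0.2, -0.7]
finger_gap: 43.4
```

{"method": "move_arm", "body": {"motion": "0 0 0 0 0 0;0 0 0 0 0 0;0 0 0 0 0 0"}}

```text
time: 3.87
tool_pos: [520.2, 54.3, 141.3]
tcp_rot: [-90.0, 0.0, -75.3]
ft_force: [-0.1, -0.2, -1.6]
finger_gap: 43.3
```

```bash
python3 - <<'E'
from h import *
s=readout.sense(); print(s['tool_pos'],s['tcp_rot'],s['ft_force'],s['finger_gap'])
snap('wrist','w2.png')
E
```

```text
[520.1909884   54.25266356 141.3044711 ] [-8.99938805e+01  2.84138262e-02 -7.52955179e+01] [-0.07923242 -0.20018902 -1.60424213] 43.341816416863686
```

View pics/w2.png

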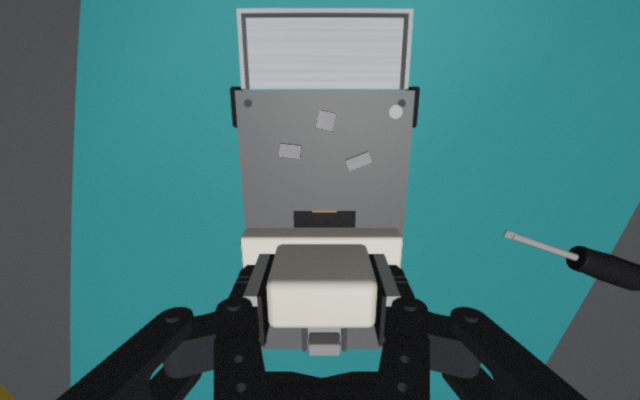

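The view shows the three bits at (326,120), (290,151) and (358,161), the bay's +y edge at (294–355,211), the tablet's end edge at row 90, the tray above it, and a flat lens disc at (396,111). Next, the tablet frame.

```bash
python3 - <<'E'
from h import *
w=load('wrist');a=load('top')
B=plane(w,[[294,211],[355.5,211]],30);E_=plane(w,[[237,90],[413,90]],30)
print('bay edge',B.round(1).tolist(),'end',E_.round(1).tolist())
for n,e in(('bay',B),('end',E_)):
    d=e[1]-e[0];print(n,np.linalg.norm(d).round(1),np.degrees(np.arctan2(d[1],d[0])).round(2))
th=np.radians(14.6);u=np.array([np.cos(th),np.sin(th)]);v=np.array([-u[1],u[0]])
o1=B[:,:2].mean(0)-23*v;o2=E_[:,:2].mean(0)-115*v;print('origin',o1,o2)
print('tri bay corners',tri(a,np.array([[349,146],[357,196]])/3.6+[180,150],w,[[355.5,211],[294,211]]).round(1))
print('tri chip',tri(a,np.array([[303,152],[278,187],[308,211]])/3.6+[180,150],w,[[358,161],[326,120],[290,151]]).round(1))
o=(o1+o2)/2
C=plane(w,[[326,120],[290,151],[358,161]],33)[:,:2]-o
print('chips tablet',np.c_[C@u,C@v].round(1).tolist())
s=readout.sense()['tool_pos'][:2]-o;print('tool in tablet',s@u,s@v)
# per-chip extents in tablet x,y
hsv=cv2.cvtColor(w['image'],cv2.COLOR_BGR2GRAY)[100:200,250:390]
m=(hsv>np.median(hsv)+20).astype(np.uint8)
for c in cv2.findContours(m,0,cv2.CHAIN_APPROX_NONE)[0]:
    if cv2.contourArea(c)>60:
        q=plane(w,c.reshape(-1,2)+[250,100],34)[:,:2]-o; print((q@u).min().round(1),(q@u).max().round(1),(q@v).min().round(1),(q@v).max().round(1))
E
```

```text
bay edge [[502.5, 37.8, 30.0], [550.3, 50.4, 30.0]] end [[441.2, 117.7, 30.0], [564.2, 150.1, 30.0]]
bay 49.5 14.74
end 127.2 14.77
origin [532.19881639  21.87310448] [531.67694162  22.57562742]
tri bay corners [[548.9  48.8  25.6   4.5]
 [501.2  38.8  31.7   2.6]]
tri chip [[540.   90.1  31.    0.9]
 [508.4 113.   21.6   1.6]
 [486.9  83.8  25.1   2.6]]
chips tablet [[0.6, 94.2], [-26.2, 71.4], [25.1, 64.0]]
tool in tablet -3.2732105573818457 34.19015278598818
15.9 34.8 57.2 71.0
-34.5 -19.4 66.3 76.8
-6.7 7.1 87.2 101.4
```

{"method": "move_arm", "body": {"motion": "0.3 0.1 -3 0 0 0;0.3 0.1 -6 0 0 0;0.3 0.1 -8 0 0 0;0.3 0.1 -8.5 0 0 0;0.3 0.1 -8.7 0 0 0;0.3 0.1 -8.8 0 0 0;0.3 0.1 -8.8 0 0 0;0.3 0.1 -8.8 0 0 0"}}

```text
time: 4.58
tool_pos: [524.6, 54.4, 55.1]
tcp_rot: [-89.8, -0.0, -75.3]
ft_force: [-0.1, -0.6, -0.9]
finger_gap: 43.0
```

{"method": "move_arm", "body": {"motion": "0 0 -0.05 0 0 0;0 0 -0.1 0 0 0;0 0 -0.1 0 0 0;0 0 -0.1 0 0 0"}}

```text
time: 4.92
tool_pos: [523.4, 54.1, 52.6]
tcp_rot: [-90.0, -0.0, -75.4]
ft_force: [-1.1, 0.0, -0.2]
finger_gap: 43.3
```

{"method": "move_arm", "body": {"motion": "0 0 -0.05 0 0 0;0 0 -0.1 0 0 0;0 0 -0.1 0 0 0;0 0 -0.1 0 0 0"}}

```text
time: 5.25
tool_pos: [523.1, 54.1, 51.2]
tcp_rot: [-90.0, 0.0, -75.3]
ft_force: [0.2, -0.5, -0.8]
finger_gap: 43.1
```

{"method": "move_arm", "body": {"motion": "0 0 -0.05 0 0 0;0 0 -0.1 0 0 0;0 0 -0.1 0 0 0;0 0 -0.1 0 0 0"}}

```text
time: 5.58
tool_pos: [523.3, 54.1, 51.0]
tcp_rot: [-90.0, -0.0, -75.3]
ft_force: [-5.4, -0.7, 6.1]
finger_gap: 43.3
```

{"method": "move_arm", "body": {"motion": "0 0 -0.05 0 0 0;0 0 -0.1 0 0 0;0 0 -0.1 0 0 0;0 0 -0.1 0 0 0"}}

```text
time: 5.92
tool_pos: [523.2, 54.1, 50.9]
tcp_rot: [-90.0, -0.0, -75.3]
ft_force: [-10.8, -0.6, 16.0]
finger_gap: 42.9
```

Contact is at TCP z≈51. I'll raise a little and sweep along the tablet's +y.

{"method": "move_arm", "body": {"motion": "0 0 0.15 0 0 0;-0.13 0.48 0.15 0 0 0;-0.25 0.97 0.15 0 0 0;-0.38 1.45 0.15 0 0 0;-0.51 1.93 0.15 0 0 0;-0.64 2.42 0.15 0 0 0;-0.76 2.9 0.15 0 0 0;-0.89 3.38 0.15 0 0 0;-1.02 3.87 0.15 0 0 0;-1.02 3.87 0.15 0 0 0"}}

```text
time: 6.75
tool_pos: [512.9, 94.0, 50.9]
tcp_rot: [-90.0, 0.0, -75.3]
ft_force: [-0.8, 1.4, 3.9]
finger_gap: 43.3
```

```bash
python3 - <<'E'
from h import *
s=readout.sense(); print(s['tool_pos'],s['ft_force'])
w=snap('wrist'); cv2.imwrite('pics/w3.png',cv2.resize(w['image'][0:330,160:480],(640,660))[:600])
E
```

```text
[512.88958501  93.97696844  50.94907451] [-0.84157738  1.36305603  3.89634192]
```

View pics/w3.png

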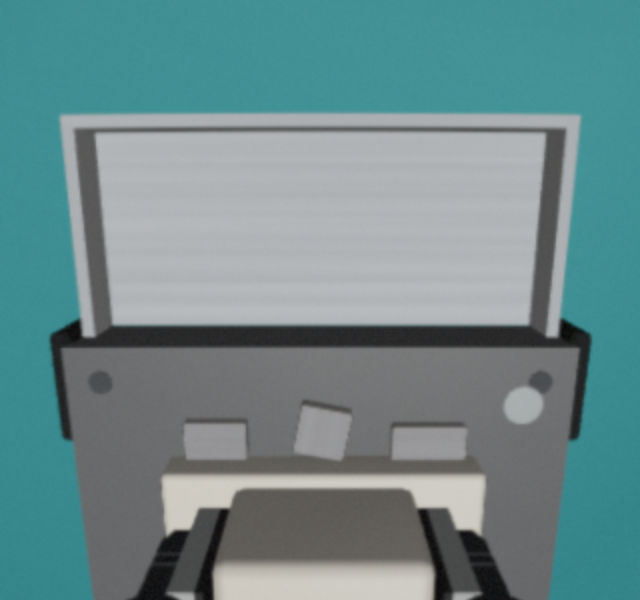

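All three bits, at (215,440), (323,430) and (428,441), lie square in front of the foot. The sweep continues over the edge.

{"method": "move_arm", "body": {"motion": "-0.13 0.48 0 0 0 0;-0.25 0.97 0 0 0 0;-0.38 1.45 0 0 0 0;-0.51 1.93 0 0 0 0;-0.64 2.42 0 0 0 0;-0.76 2.9 0 0 0 0;-0.89 3.38 0 0 0 0;-0.99 3.77 0 0 0 0;-0.99 3.77 0 0 0 0;-0.99 3.77 0 0 0 0"}}

```text
time: 7.63
tool_pos: [503.0, 131.6, 51.0]
tcp_rot: [-90.0, 0.1, -75.3]
ft_force: [-0.5, 1.2, 6.6]
finger_gap: 43.4
```

{"method": "move_arm", "body": {"motion": "0.1 -0.4 0 0 0 0;0.3 -1 0.5 0 0 0;0.3 -1 4 0 0 0;0.3 -1 8 0 0 0;0.3 -1 8 0 0 0;0.3 -1 8 0 0 0"}}

```text
time: 8.13
tool_pos: [507.8, 120.8, 133.6]
tcp_rot: [-89.7, -0.0, -75.4]
ft_force: [-0.5, 0.4, -1.5]
finger_gap: 43.3
```

```bash
python3 - <<'E'
from h import *
s=readout.sense(); print(s['tool_pos'],s['ft_force'])
w=snap('wrist'); cv2.imwrite('pics/w4.png',cv2.resize(w['image'][0:300,160:480],(640,600)))
E
```

```text
[507.80392545 120.82622046 133.57604259] [-0.52633068  0.39030423 -1.46987802]
```

View pics/w4.png

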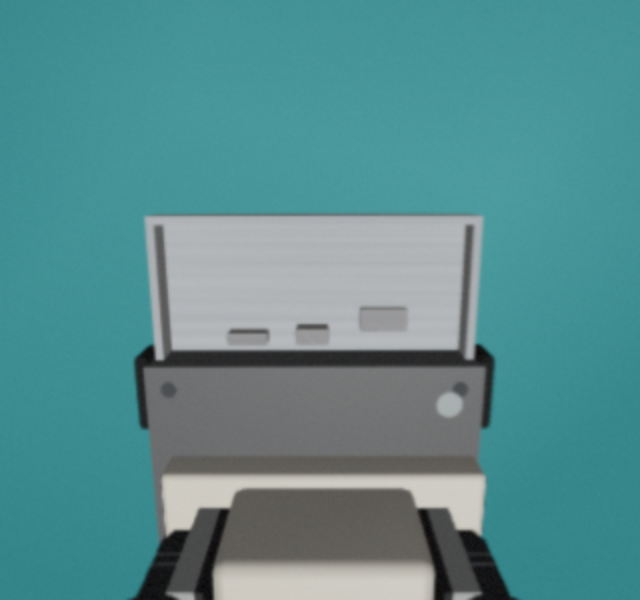

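All three bits lie in the tray, at (248,337), (312,334) and (384,319). Next, take the scraper back to the mat.

{"method": "move_arm", "body": {"motion": "0.3 4 0 0 0 0;0.6 8 0 0 0 0;0.9 12 0 0 0 0;1.2 16 0 0 0 0;1.4 20 -3 0 0 0;1.4 20.4 -6 0 0 0;1.4 20.4 -9 0 0 0;1.4 20.4 -10.5 0 0 0;1.4 20.4 -10.8 0 0 0;1.4 20.4 -10.8 0 0 0"}}

```text
time: 9.02
tool_pos: [516.9, 323.9, 19.8]
tcp_rot: [-90.4, -0.0, -75.3]
ft_force: [-0.6, -0.1, -0.8]
finger_gap: 43.4
```

{"method": "move_arm", "body": {"motion": "0 0 0 0 0 0;0 0 -0.05 0 0 0;0 0 -0.1 0 0 0;0 0 -0.1 0 0 0"}}

```text
time: 9.35
tool_pos: [519.6, 324.1, 21.0]
tcp_rot: [-90.1, -0.0, -75.4]
ft_force: [-0.5, -0.2, -0.8]
finger_gap: 43.6
```

{"method": "move_arm", "body": {"motion": "0 0 -0.05 0 0 0;0 0 -0.1 0 0 0;0 0 -0.1 0 0 0;0 0 -0.1 0 0 0"}}

```text
time: 9.68
tool_pos: [520.2, 324.5, 20.8]
tcp_rot: [-90.0, -0.0, -75.4]
ft_force: [0.5, 1.2, 0.2]
finger_gap: 43.1
```

{"method": "move_arm", "body": {"motion": "0 0 -0.05 0 0 0;0 0 -0.1 0 0 0;0 0 -0.1 0 0 0;0 0 -0.1 0 0 0"}}

```text
time: 10.02
tool_pos: [520.2, 324.6, 19.9]
tcp_rot: [-90.0, 0.0, -75.3]
ft_force: [-0.0, -0.3, -0.2]
finger_gap: 43.2
```

{"method": "move_arm", "body": {"motion": "0 0 -0.05 0 0 0;0 0 -0.1 0 0 0;0 0 -0.1 0 0 0;0 0 -0.1 0 0 0"}}

```text
time: 10.35
tool_pos: [520.3, 324.6, 19.8]
tcp_rot: [-90.0, 0.0, -75.3]
ft_force: [-3.5, -2.0, 8.2]
finger_gap: 43.1
```

{"method": "move_arm", "body": {"motion": "0 0 -0.05 0 0 0;0 0 -0.1 0 0 0;0 0 -0.1 0 0 0;0 0 -0.1 0 0 0"}}

```text
time: 10.68
tool_pos: [520.3, 324.7, 19.7]
tcp_rot: [-90.0, 0.0, -75.3]
ft_force: [-5.6, -3.9, 14.8]
finger_gap: 43.4
```

```bash
python3 - <<'E'
from h import *
s=readout.sense(); print(s['tool_pos'],s['ft_force'])
E
```

```text
[520.31381766 324.69901002  19.70901123] [-5.56872166 -3.91252885 14.80048263]
```

{"method": "move_arm", "body": {"motion": "0 0 0.1 0 0 0;0 0 0.1 0 0 0;0 0 0.1 0 0 0"}}

```text
time: 10.93
tool_pos: [520.3, 324.7, 19.8]
tcp_rot: [-90.0, 0.0, -75.3]
ft_force: [-2.4, -2.0, 9.2]
finger_gap: 43.4
```

{"method": "move_arm", "body": {"motion": "0 0 0 0 0 0;0 0 0 0 0 0;0 0 0 0 0 0;0 0 0 0 0 0;0 0 4 0 0 0;0 0 8 0 0 0;0 0 12 0 0 0;0 0 12 0 0 0;0 0 12 0 0 0", "fingers": 8.5}}

```text
time: 11.68
tool_pos: [522.6, 325.8, 143.0]
tcp_rot: [-89.6, 0.1, -75.3]
ft_force: [-0.2, -0.5, -0.6]
finger_gap: 85.3
```

```bash
python3 - <<'E'
from h import *
s=readout.sense(); print(s['tool_pos'],s['ft_force'],s['finger_gap'])
w=snap('wrist');a=snap('top');b=snap('side')
cv2.imwrite('pics/p5.png',np.hstack([cv2.resize(w['image'][:,150:500],(350,400)),cv2.resize(b['image'][150:400,200:400],(400,400*5//4))[100:500]]))
# pack measured: top camera, wrist not there; z18 contour of pack only pixels
hsv=cv2.cvtColor(a['image'],cv2.COLOR_BGR2HSV)
E
```

```text
[522.57864267 325.84032679 143.01191512] [-0.21136147 -0.51443179 -0.58035354] 85.29549200220853
```

View pics/p5.png

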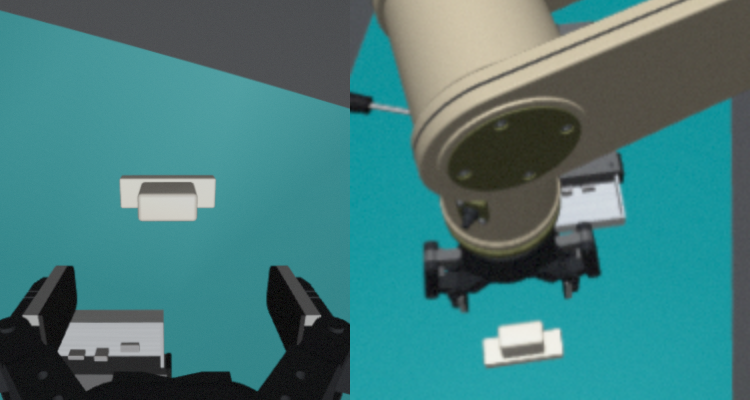

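The scraper stands upright on the mat at (167,198) in the wrist half and (522,345) in the side half. Now over to the pack.

{"method": "move_arm", "body": {"motion": "-9 -59 7 0 0 0;-9 -59 7 0 0 0;-9 -59 7 0 0 0;-9 -59 7 0 0 0;-9 -59 7 0 0 0;-9 -59 7 0 0 0;-9 -59 7 0 0 0;-9 -59 7 0 0 0;-9 -59 7 0 0 0;-9 -59 7 0 0 0"}}

```text
time: 12.67
tool_pos: [455.8, -86.0, 185.5]
tcp_rot: [-90.2, 0.1, -75.3]
ft_force: [0.7, -0.7, -0.2]
finger_gap: 85.0
```

{"method": "move_arm", "body": {"motion": "0 0 0 0 0 0;0 0 0 0 0 0;0 0 0 0 0 0;0 0 0 0 0 0"}}

```text
time: 13.0
tool_pos: [457.2, -83.3, 186.0]
tcp_rot: [-90.1, 0.1, -75.3]
ft_force: [0.1, -0.4, 0.7]
finger_gap: 85.2
```

{"method": "move_arm", "body": {"motion": "-2.5 -18 0 0 0 0;-2.5 -18 0 0 0 0;-2.5 -18 0 0 0 0;-2.5 -18 0 0 0 0;-2.5 -18 0 0 0 0;-2.5 -18 0 0 0 0;-2.5 -18 0 0 0 0"}}

```text
time: 13.58
tool_pos: [432.9, -263.5, 186.4]
tcp_rot: [-90.0, 0.1, -75.3]
ft_force: [-0.1, 0.7, 1.3]
finger_gap: 85.0
```

```bash
python3 - <<'E'
from h import *
s=readout.sense(); print(s['tool_pos'],s['tcp_rot'],s['ft_force'])
w=snap('wrist','w6.png')
hsv=cv2.cvtColor(w['image'],cv2.COLOR_BGR2HSV)
teal=cv2.inRange(hsv,(80,80,40),(105,255,255))
cs,h=cv2.findContours(teal,cv2.RETR_CCOMP,cv2.CHAIN_APPROX_NONE)
for c,hh in zip(cs,h[0]):
    if hh[3]>=0 and cv2.contourArea(c)>800:
        R=cv2.minAreaRect(c.astype(np.float32)); print(np.round(cv2.boxPoints(R)).tolist())
        for z in(18,2):
            R=cv2.minAreaRect(plane(w,c.reshape(-1,2),z)[:,:2].astype(np.float32)); print(z,np.round(R[0],1),np.round(R[1],1),R[2])
E
```

```text
[ 432.92862375 -263.484495    186.44444398] [-90.04195001   0.10301971 -75.32440294] [-0.12778348  0.66133412  1.26131778]
[[437.0, 261.0], [477.0, 173.0], [534.0, 199.0], [495.0, 287.0]]
18 [ 607.1 -272.3] [93.1 67. ] 88.62155151367188
2 [ 617.1 -276.7] [97.9 70.5] 88.62149810791016
[[293.0, 223.0], [293.0, 144.0], [343.0, 144.0], [343.0, 223.0]]
18 [ 431.6 -269.1] [47.9 78.5] 14.703624725341797
2 [ 432.5 -273.4] [50.4 82.5] 14.703630447387695
```

View pics/w6.png

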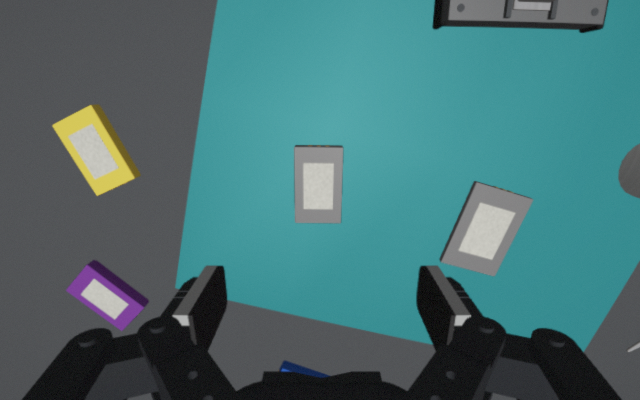

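The fitting pack is at (318,185), 48x78 mm, with its axes square to the jaws. The odd pack is at (486,228), and the yellow (95,150), purple (108,297) and blue (300,372) ones stay alone. I'll grip the fitting one high on its sides.

{"method": "move_arm", "body": {"motion": "-0.1 -0.7 -4 0 0 0;-0.1 -0.7 -8 0 0 0;-0.1 -0.7 -12 0 0 0;-0.1 -0.7 -15 0 0 0;-0.1 -0.7 -17 0 0 0;-0.1 -0.7 -17.9 0 0 0;-0.1 -0.7 -17.9 0 0 0;-0.1 -0.7 -17.9 0 0 0;-0.1 -0.7 -17.9 0 0 0"}}

```text
time: 14.38
tool_pos: [433.4, -271.9, 10.3]
tcp_rot: [-89.9, -0.1, -75.3]
ft_force: [-1.1, 0.3, 0.6]
finger_gap: 85.1
```

{"method": "move_arm", "body": {"motion": "0 0 0 0 0 0;0 0 0 0 0 0;0 0 0 0 0 0;0 0 0 0 0 0;0 0 0 0 0 0;0 0 0 0 0 0;0 0 0 0 0 0", "fingers": 3.8, "squeeze": 40}}

```text
time: 14.97
tool_pos: [432.4, -272.1, 9.6]
tcp_rot: [-89.9, -0.1, -75.4]
ft_force: [-1.0, 1.4, 7.6]
finger_gap: 44.7
```

{"method": "move_arm", "body": {"motion": "0 0 2 0 0 0;0 0 5 0 0 0;0 0 9 0 0 0;0 0 12 0 0 0;0 0 12 0 0 0;0 0 12 0 0 0"}}

```text
time: 15.47
tool_pos: [433.3, -272.9, 131.3]
tcp_rot: [-89.8, -0.3, -75.4]
ft_force: [-0.2, -0.4, -0.6]
finger_gap: 44.4
```

```bash
python3 - <<'E'
from h import *
s=readout.sense(); print(s['tool_pos'],s['tcp_rot'],s['ft_force'],s['finger_gap'])
w=snap('wrist'); b=snap('side'); p=proj(b,[s['tool_pos']])[0].astype(int);print(p)
x,y=max(p[0]-60,0),max(p[1]-55,0)
cv2.imwrite('pics/p7.png',np.hstack([w['image'][:,180:460],cv2.resize(b['image'][y:y+100,x:x+120],(480,400),interpolation=cv2.INTER_CUBIC)]))
E
```

```text
[ 433.3016645  -272.93043212  131.30735419] [-89.79865472  -0.26522147 -75.35795775] [-0.18914554 -0.37820453 -0.58647964] 44.4096469882629
[349 142]
```

View pics/p7.png

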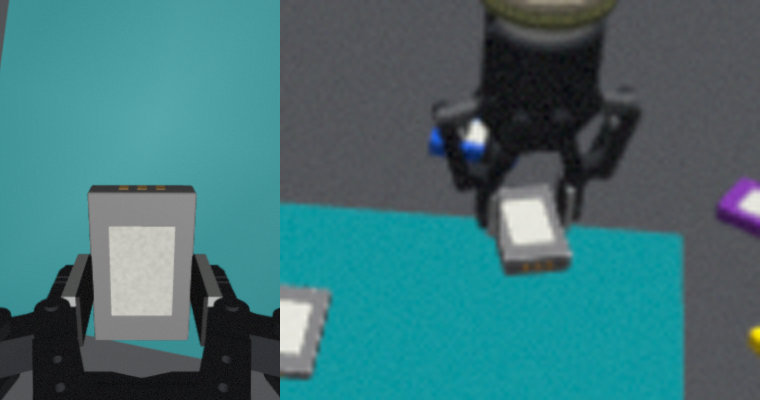

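The pack is held square, its top face spanning (269–375,194) to (275–368,339) in the full image. Now its offset from the tool.

```bash
python3 - <<'E'
from h import *
w=load('wrist');s=readout.sense()
P=plane(w,[[269,194],[375,194],[368,339],[275,339]],139.5);print(P.round(1).tolist())
print([np.linalg.norm(P[i]-P[(i+1)%4]).round(1) for i in range(4)])
d=P[1]-P[0];e=(P[0]+P[1]-P[2]-P[3])/2;print('yaw',np.degrees(np.arctan2(d[1],d[0])),np.degrees(np.arctan2(-e[0],e[1])))
c=P.mean(0)[:2];th=np.radians(14.75);u=np.array([np.cos(th),np.sin(th)]);v=np.array([-u[1],u[0]])
o=np.array([532,22.2]);t=s['tool_pos'][:2];print('pack-tool in tablet axes',(c-t)@u,(c-t)@v)
tgt=o-18.5*v;print('pack centre',c,'target',tgt,'shift',tgt-c)
E
```

```text
[[402.8, -240.5, 139.5], [445.8, -229.2, 139.5], [465.2, -301.4, 139.5], [420.8, -312.9, 139.5]]
[np.float64(44.4), np.float64(74.8), np.float64(45.8), np.float64(74.7)]
yaw 14.620380836374812 14.535824602039172
pack-tool in tablet axes 2.388037403088107 -0.32051006192201664
pack centre [ 433.64741548 -271.01430062] target [536.71013604   4.30965013] shift [103.06272056 275.32395075]
```

{"method": "move_arm", "body": {"motion": "1.4 3.9 0 0 0 0;2.8 7.7 0 0 0 0;4.2 11.5 0 0 0 0;5.6 15 0 0 0 0;7 19 0 0 0 0;8.4 22.8 0 0 0 0;9.8 26.3 -1 0 0 0;10.3 27.5 -4 0 0 0;10.3 27.5 -5 0 0 0;10.3 27.5 -5 0 0 0"}}

```text
time: 16.4
tool_pos: [530.5, 4.5, 72.8]
tcp_rot: [-90.5, 0.2, -75.2]
ft_force: [-0.0, 0.0, -1.3]
finger_gap: 44.5
```

{"method": "move_arm", "body": {"motion": "0 0 0 0 0 0;0 0 0 0 0 0;0 0 0 0 0 0"}}

```text
time: 16.65
tool_pos: [535.3, 2.2, 79.5]
tcp_rot: [-89.9, -0.0, -75.4]
ft_force: [0.6, 0.2, -0.6]
finger_gap: 44.7
```

```bash
python3 - <<'E'
from h import *
s=readout.sense(); print(s['tool_pos'],s['tcp_rot'],s['ft_force'],s['finger_gap'])
w=snap('wrist'); cv2.imwrite('pics/w8.png',cv2.resize(w['image'][60:360,160:480],(640,600),interpolation=cv2.INTER_CUBIC))
E
```

```text
[535.31994504   2.23938348  79.50473748] [-8.99141745e+01 -3.95117956e-02 -7.54446499e+01] [ 0.62744508  0.15368528 -0.60622837] 44.747592141710015
```

View pics/w8.png

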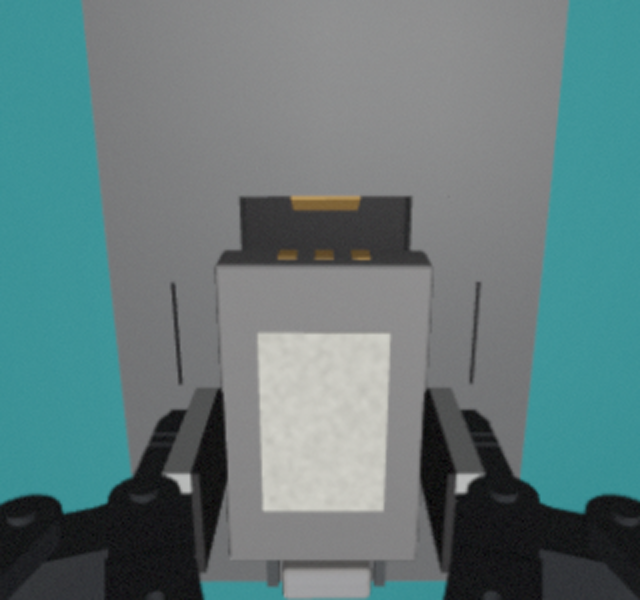

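The pack hangs over the bay. The bay's +y edge shows at crop (240–411,197), and the pack's front top edge at (218–430,266). Next, the offset between them.

```bash
python3 - <<'E'
from h import *
w=load('wrist');f=lambda q:np.array(q,float)/2+[160,60]
B=plane(w,f([[240,197],[411,197]]),30)[:,:2];T=plane(w,f([[86,20],[566,20]]),30)[:,:2]
P=plane(w,f([[218,266],[430,266],[414,558],[231,558]]),88)[:,:2]
th=np.radians(14.75);u=np.array([np.cos(th),np.sin(th)]);v=np.array([-u[1],u[0]])
d=B[1]-B[0];print('bay w',np.linalg.norm(d),np.degrees(np.arctan2(d[1],d[0])))
print('tablet edges mid u',T.mean(0)@u,'bay mid u',B.mean(0)@u,'pack mid u front/all',P[:2].mean(0)@u,P.mean(0)@u)
print('pack dims',np.linalg.norm(P[1]-P[0]),np.linalg.norm((P[0]+P[1]-P[2]-P[3])/2))
print('bay +y edge v',B.mean(0)@v,'pack front v',P[:2].mean(0)@v,'back v',P[2:].mean(0)@v)
bc=B.mean(0)@v-40.5; pc=P.mean(0)@v; print('pack-bay in v',pc-bc)
# knob top back centre
print('knob', ((plane(w,f([[284,570],[368,570],[367,597],[286,597]]),53)[:,:2]-np.array([532,22.2]))@np.c_[u,v]).round(1).tolist())
print('tool',(readout.sense()['tool_pos'][:2]-[532,22.2])@np.c_[u,v])
E
```

```text
bay w 49.528354286112666 14.588746921132984
tablet edges mid u 520.1978423511404 bay mid u 519.9580465161076 pack mid u front/all 519.3057829472297 519.0515082422804
pack dims 44.33628402050246 74.8418581540095
bay +y edge v -91.11682144019431 pack front v -94.56014855251034 back v -169.4002788934081
pack-bay in v -0.3633922827649201
knob [[-13.4, -89.9], [12.8, -90.0], [12.7, -100.7], [-13.0, -100.6]]
tool [ -1.67575881 -20.14990416]
```

{"method": "move_arm", "body": {"motion": "0.08 0.02 -2 0 0 0;0.08 0.02 -3.5 0 0 0;0.08 0.02 -3.9 0 0 0;0.08 0.02 -3.9 0 0 0;0.08 0.02 -3.9 0 0 0;0.08 0.02 -3.9 0 0 0"}}

```text
time: 17.2
tool_pos: [536.5, 3.3, 40.7]
tcp_rot: [-89.9, -0.0, -75.4]
ft_force: [-0.1, -0.0, -0.9]
finger_gap: 44.2
```

{"method": "move_arm", "body": {"motion": "0 0 -0.1 0 0 0;0 0 -0.2 0 0 0;0 0 -0.3 0 0 0;0 0 -0.4 0 0 0;0 0 -0.4 0 0 0;0 0 -0.4 0 0 0"}}

```text
time: 17.7
tool_pos: [535.4, 3.7, 35.2]
tcp_rot: [-90.0, 0.0, -75.3]
ft_force: [0.8, -1.1, 0.1]
finger_gap: 44.9
```

{"method": "move_arm", "body": {"motion": "0 0 -0.1 0 0 0;0 0 -0.2 0 0 0;0 0 -0.25 0 0 0;0 0 -0.25 0 0 0;0 0 -0.25 0 0 0"}}

```text
time: 18.12
tool_pos: [535.5, 3.6, 32.8]
tcp_rot: [-90.0, 0.0, -75.3]
ft_force: [-0.2, -0.5, -0.0]
finger_gap: 44.4
```

{"method": "move_arm", "body": {"motion": "0 0 -0.1 0 0 0;0 0 -0.15 0 0 0;0 0 -0.15 0 0 0;0 0 -0.15 0 0 0"}}

```text
time: 18.45
tool_pos: [535.4, 3.6, 31.2]
tcp_rot: [-90.0, 0.0, -75.4]
ft_force: [-0.4, -0.0, -1.0]
finger_gap: 44.7
```

{"method": "move_arm", "body": {"motion": "0 0 -0.1 0 0 0;0 0 -0.15 0 0 0;0 0 -0.15 0 0 0;0 0 -0.15 0 0 0"}}

```text
time: 18.78
tool_pos: [535.7, 3.5, 30.0]
tcp_rot: [-90.0, -0.0, -75.3]
ft_force: [0.5, -1.7, -0.7]
finger_gap: 44.6
```

{"method": "move_arm", "body": {"motion": "0 0 -0.1 0 0 0;0 0 -0.15 0 0 0;0 0 -0.15 0 0 0;0 0 -0.15 0 0 0"}}

```text
time: 19.12
tool_pos: [535.9, 3.3, 28.7]
tcp_rot: [-90.0, -0.0, -75.4]
ft_force: [-0.1, -2.9, 3.5]
finger_gap: 44.6
```

{"method": "move_arm", "body": {"motion": "0 0 0 0 0 0;0 0 0 0 0 0;0 0 0 0 0 0;0 0 0.5 0 0 0;0 0 2 0 0 0;0 0 4 0 0 0;0 0 4 0 0 0;0 0 4 0 0 0", "fingers": 8.5}}

```text
time: 19.78
tool_pos: [536.7, 3.7, 69.9]
tcp_rot: [-89.8, -0.1, -75.3]
ft_force: [-0.3, -0.8, -0.8]
finger_gap: 85.3
```

```bash
python3 - <<'E'
from h import *
s=readout.sense(); print(s['tool_pos'],s['ft_force'],s['finger_gap'])
w=snap('wrist','w9.png')
g=cv2.cvtColor(w['image'],cv2.COLOR_BGR2GRAY)
print(np.array2string(g[100:330:3,322]),)
print(g[240,200:450:2])
E
```

```text
[536.74797211   3.6527396   69.90351792] [-0.2883153  -0.77657604 -0.80136721] 85.32865675007456
[139 141 141 141 141 140 139 139 138 139 137 138 136 137 137 135 135 135
 133 134 132 148 102  79  67 130 135 136 137 137 136 135 134 150 200 200
 195 196 195 203 195 197 203 201 197 198 199 203 200 199 197 197 200 198
 199 192 194 131 131 129 130 130 129  77 114 112 115 163 160 162 163 161
 162 162 160 161 160]
[121 122 120 120 121 120 115 115 116 115 115 115 114 116 116 116 115 117
 114 116 110  48 112 115 117 117 115 118 115 117 116 118 117 116 116 120
 117 116 115  58  64 128 132 132 132 133 133 138 195 195 199 205 201 196
 200 204 202 197 193 194 197 201 197 194 196 200 201 196 197 198 197 196
 152 133 132 132 134 134 131  88  49 110 118 118 118 119 119 117 119 119
 118 118 118 119 117 117 117 118  69 101 118 118 118 117 117 117 117 117
 118 118 117 115 117 117 120 123 120 122 122 123 120 123 123 123 121]
```

{"method": "move_arm", "body": {"motion": "-0.15 0.6 0 0 0 0;-0.15 0.6 0 0 0 0;-0.15 0.6 0 0 0 0;-0.15 0.6 0 0 0 0;-0.15 0.6 0 0 0 0;-0.15 0.6 0 0 0 0;-0.15 0.6 0 0 0 0;-0.15 0.6 0 0 0 0;-0.15 0.6 0 0 0 0;-0.15 0.6 0 0 0 0", "fingers": 0, "squeeze": 30}}

```text
time: 20.67
tool_pos: [534.0, 9.6, 68.4]
tcp_rot: [-90.0, -0.0, -75.3]
ft_force: [0.2, 0.8, -0.4]
finger_gap: 0.0
```

{"method": "move_arm", "body": {"motion": "0 0 -1.5 0 0 0;0 0 -2.5 0 0 0;0 0 -2.9 0 0 0;0 0 -3.1 0 0 0;0 0 -3.2 0 0 0;0 0 -3.3 0 0 0;0 0 -3.4 0 0 0;0 0 -3.4 0 0 0"}}

```text
time: 21.33
tool_pos: [534.3, 9.6, 34.6]
tcp_rot: [-90.0, -0.0, -75.3]
ft_force: [0.0, -1.0, -0.4]
finger_gap: 0.0
```

{"method": "move_arm", "body": {"motion": "0 0 -0.1 0 0 0;0 0 -0.2 0 0 0;0 0 -0.3 0 0 0;0 0 -0.3 0 0 0;0 0 -0.3 0 0 0"}}

```text
time: 21.75
tool_pos: [534.4, 9.6, 31.9]
tcp_rot: [-90.0, -0.0, -75.3]
ft_force: [-0.5, -0.1, 4.5]
finger_gap: 0.0
```

{"method": "move_arm", "body": {"motion": "0 0 -0.1 0 0 0;0 0 -0.2 0 0 0;0 0 -0.2 0 0 0;0 0 -0.2 0 0 0"}}

```text
time: 22.08
tool_pos: [534.7, 9.8, 30.4]
tcp_rot: [-89.9, -0.0, -75.3]
ft_force: [-2.0, 1.2, 8.6]
finger_gap: 0.1
```

{"method": "move_arm", "body": {"motion": "0 0 -0.1 0 0 0;0 0 -0.15 0 0 0;0 0 -0.15 0 0 0;0 0 -0.15 0 0 0"}}

```text
time: 22.42
tool_pos: [534.8, 9.9, 29.5]
tcp_rot: [-89.9, 0.0, -75.3]
ft_force: [-6.1, 1.9, 15.9]
finger_gap: -0.0
```

{"method": "move_arm", "body": {"motion": "0 0 -0.1 0 0 0;0 0 -0.15 0 0 0;0 0 -0.15 0 0 0;0 0 -0.15 0 0 0"}}

```text
time: 22.75
tool_pos: [534.9, 10.0, 29.4]
tcp_rot: [-89.9, 0.0, -75.3]
ft_force: [-14.0, 1.4, 30.5]
finger_gap: -0.2
```

{"method": "move_arm", "body": {"motion": "0 0 1.5 0 0 0;0.56 -2.1 1.5 0 0 0;0.56 -2.1 1.5 0 0 0;0.56 -2.1 0.8 0 0 0;0.56 -2.1 0.5 0 0 0;0.56 -2.1 0.4 0 0 0;0.56 -2.1 0.3 0 0 0;0.56 -2.1 0.2 0 0 0;0.56 -2.1 0.2 0 0 0"}}

```text
time: 23.5
tool_pos: [538.9, -11.0, 29.5]
tcp_rot: [-90.1, 0.0, -75.3]
ft_force: [-11.7, -1.3, 24.5]
finger_gap: -0.2
```

{"method": "move_arm", "body": {"motion": "0 0 -0.05 0 0 0;0 0 -0.1 0 0 0;0 0 -0.1 0 0 0;0 0 -0.1 0 0 0"}}

```text
time: 23.83
tool_pos: [539.0, -11.1, 29.4]
tcp_rot: [-90.1, 0.0, -75.3]
ft_force: [-16.1, -0.7, 33.1]
finger_gap: -0.4
```

The pack is flush: both presses stop at TCP z 29.4–29.5. Next, behind the lock's knob.

{"method": "move_arm", "body": {"motion": "0 0 2 0 0 0;0 0 5 0 0 0;1.1 -4 5.5 0 0 0;2.3 -8.3 5.5 0 0 0;2.3 -8.3 5 0 0 0;2.3 -8.3 5 0 0 0;2.3 -8.3 3 0 0 0;2.3 -8.3 1.5 0 0 0;2.3 -8.3 1.5 0 0 0;2.3 -8.3 1.5 0 0 0"}}

```text
time: 24.67
tool_pos: [560.5, -92.7, 40.4]
tcp_rot: [-90.2, 0.2, -75.3]
ft_force: [-0.1, 0.1, 0.5]
finger_gap: -0.1
```

```bash
python3 - <<'E'
from h import *
s=readout.sense(); print(s['tool_pos'],s['ft_force'])
th=np.radians(14.75);u=np.array([np.cos(th),np.sin(th)]);v=np.array([-u[1],u[0]])
print((s['tool_pos'][:2]-[532,22.2])@np.c_[u,v])
E
```

```text
[560.52910439 -92.65971492  40.36929113] [-0.05758184  0.06896376  0.5009316 ]
[  -1.65455264 -118.33818642]
```

{"method": "move_arm", "body": {"motion": "-0.1 0.4 0.1 0 0 0;-0.2 0.8 0.1 0 0 0;-0.31 1.16 0.1 0 0 0;-0.41 1.55 0.1 0 0 0;-0.51 1.93 0.1 0 0 0;-0.6 2.3 0.1 0 0 0;-0.6 2.3 0.1 0 0 0;-0.6 2.3 0.1 0 0 0"}}

```text
time: 25.33
tool_pos: [556.3, -70.9, 43.3]
tcp_rot: [-90.0, 0.0, -75.3]
ft_force: [-0.1, -0.3, 0.6]
finger_gap: 0.1
```

{"method": "move_arm", "body": {"motion": "-0.05 0.2 0 0 0 0;-0.1 0.39 0 0 0 0;-0.1 0.39 0 0 0 0;-0.1 0.39 0 0 0 0"}}

```text
time: 25.67
tool_pos: [555.6, -68.1, 43.3]
tcp_rot: [-90.0, -0.1, -75.4]
ft_force: [0.4, -4.5, 0.0]
finger_gap: -0.3
```

{"method": "move_arm", "body": {"motion": "-0.05 0.2 0 0 0 0;-0.1 0.39 0 0 0 0;-0.1 0.39 0 0 0 0;-0.1 0.39 0 0 0 0"}}

```text
time: 26.0
tool_pos: [555.5, -67.7, 43.6]
tcp_rot: [-90.0, -0.4, -75.4]
ft_force: [3.8, -20.7, -6.0]
finger_gap: 0.0
```

{"method": "move_arm", "body": {"motion": "-0.03 0.1 0 0 0 0;-0.05 0.2 0 0 0 0;-0.05 0.2 0 0 0 0;-0.05 0.2 0 0 0 0"}}

```text
time: 26.33
tool_pos: [555.5, -67.5, 43.7]
tcp_rot: [-89.9, -0.5, -75.4]
ft_force: [6.1, -28.6, -8.1]
finger_gap: -0.3
```

A hard stop after roughly 20 mm of knob travel; a proud pack would have stopped it at about 6 mm. I'll back off, then look.

{"method": "move_arm", "body": {"motion": "0.3 -1 0 0 0 0;0.3 -1.2 0 0 0 0;0.3 -1.2 4 0 0 0;0.3 -1.2 8 0 0 0;0.3 -1.2 12 0 0 0;0.3 -1.2 14 0 0 0;0.3 -1.2 14 0 0 0;0.3 -1.2 14 0 0 0;0.3 -1.2 14 0 0 0"}}

```text
time: 27.08
tool_pos: [556.4, -72.9, 182.1]
tcp_rot: [-90.1, 0.1, -75.3]
ft_force: [-1.0, 0.9, -0.3]
finger_gap: 0.1
```

```bash
python3 - <<'E'
from h import *
s=readout.sense(); print(s['tool_pos'],s['ft_force'])
w=snap('wrist');b=snap('side');a=snap('top')
A=cv2.resize(w['image'][0:300,150:490],(680,600),interpolation=cv2.INTER_CUBIC)[:, 100:580]
B=cv2.resize(b['image'][120:400,220:360],(300,600),interpolation=cv2.INTER_CUBIC)
cv2.imwrite('pics/f.png',np.hstack([A,B]))
E
```

```text
[556.40058221 -72.88169575 182.12636456] [-0.96756778  0.91641815 -0.27023704]
```

View pics/f.png

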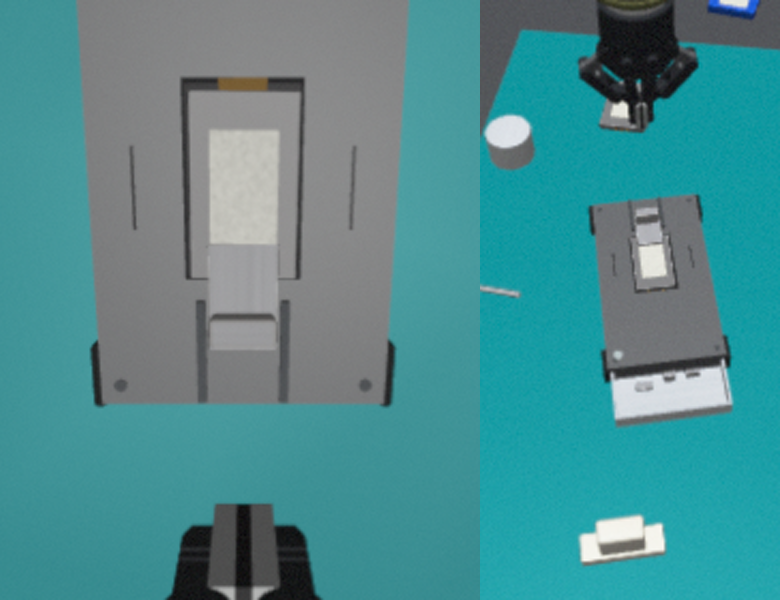

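The pack lies level in the bay, its -y end under the lock plate (plate edge at crop (243,244), bay edge at row 279). The bits are in the tray, and the scraper stands. I'll check the plate's overlap.

```bash
python3 - <<'E'
from h import *
w=load('wrist');f=lambda q:(np.array(q,float)+[100,0])/2+[150,0]
th=np.radians(14.75);v=np.array([-np.sin(th),np.cos(th)]);V=lambda q,z:(plane(w,f(q),z)[:,:2]-[532,22.2])@v
print('bay ends',V([[243,77],[243,279]],30),'plate front',V([[243,244]],34.5),V([[243,244]],32),'knob top',V([[243,320],[243,349]],53),'tablet end',V([[243,404]],30))
E
```

```text
bay ends [ 23.14033325 -57.7678561 ] plate front [-42.43668776] [-42.64272962] knob top [-71.40459582 -83.58977568] tablet end [-115.15526613]
```

```bash
python3 -c "
from h import *
print(r.hand_in(), readout.sense()['time'])"
```

```text
the job is handed in; nothing more can be done
the job is handed in; nothing more can be done
```

The job is done and handed in, after about 27 s of the 72 s allowed.

- **Bits:** I swept all three into the catch tray with the scraper; the close view and the last side view both show them there.
- **Scraper:** it stands upright on the mat, close to where it was but turned about 29°, in line with the tablet.
- **Pack:** I put the smaller grey pack in the bay. Pressing at two places stopped at about z = 29.4–29.5, where 29.5 is flush, with at most 33 N.
- **Lock:** I pushed it to a hard stop. The last picture puts its plate 15.3 mm over the bay, against the 15 mm that means fully shut.
- **Other things:** I did not reach for the other pack, bottle, tin or screwdriver. I did not measure their positions again at the end.
- **Disagreement:** the scraper's touch-down heights on the tablet and on the mat differed by about 3 mm. It probably slid up a little in the grip; it did not affect the result.

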